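# Hold the tilting plate at the set angle

### The arm

A 6-joint arm with a two-finger parallel gripper is mounted at the origin on a cart in front of the work surface, level with it; the furniture and walls round the work are solid. World frame = base frame: x ahead of the robot, y to its left, z up, the work surface at z = 0. Lengths are in m, angles in rad, forces in N, time in s.
With the tool pointing down it reaches from about 0.225 to 0.875 m from the base axis. Payload 3.4 kg.
Tool frame: the origin (TCP) lies at the very end of the fingers, on their centre line; the grasp point (between the pads) lies 19 mm behind it; z points along the fingers, y is the line along which they close (so a half turn about z gives the same grasp; the last joint's range is limited). The gripper opens to 85 mm and grips with 20 to 120 N. Pads are 22 mm wide; open, the fingers measure 114 mm over their backs; the gripper's body (76 mm by 85 mm) begins 54 mm behind the grasp point. The pads swing forward as they close: fully open they stand 13 mm farther back than shut.
Start: joints at [-1.283, 0.276, 1.505, -0, 1.361, -0.121], TCP at [0.229, -0.528, 0.231] pointing down, gripper open.
Joint ranges: [-2.89, 2.89], [-0.75, 2.08], [0.22, 2.7], [-1.18, 4.32], [0.11, 2.71], [-2.7, 2.7]. Speed limits (rad/s): [2.57, 2.57, 3.14, 3.14, 3.14, 3.14].

### API

Orientations are given as a unit quaternion [w, x, y, z].
In Python, from rig import get_state, optics, sign_off gives the robot as it stands.
- The arm moves only by the tool send_rows, never from a script. Its argument "increments" is a list of rows, each an object with "gripper": the gripper's target within -1 to 1 (shut at 1, half-way at 0, fully open at -1); "linear": the shift along the world's x, y, z in m, a list of three; "delta_rot": the turn, a rotation vector about the world's x, y, z in rad, a list of three. In form: [{"gripper": gripper, "linear": [dx, dy, dz], "delta_rot": [rx, ry, rz]}, ...]. A call has 1 to 8 rows; each row is the pose to reach, as a shift and turn from the pose commanded when the call began; what a row does not reach only later rows make up. A row lasts 1/10 s, in which the tool goes at most 50 mm and 8.59 degrees, less where a joint would pass 70% of its speed; a pose out of reach is approached as far as the arm can. A call with a gripper value outside its range is refused whole. The fingers move at their own pace and stop on an object; "newtons" is the grip in N (left out, the last holds). Time passes only in rows, so rows that repeat a pose let the fingers close. It gives the time, the measured TCP pose, the force, the opening and the grip force at its end, in the units of the state.
- get_state(): the state, without advancing time (a new reading comes with each control period).
- optics.get_image(name): name is "side" or "top" or "wrist"; returns a dict with "pixels" (480x640x3 uint8, blue, green, red), "K" (3x3 intrinsics, pixels), "rvec" (rotation vector, rad) and "tvec" (3), from world to camera coordinates, as OpenCV has them; the wrist camera has in their place "T_tool_cam" (4x4, takes a point from camera to tool coordinates, whose origin is the TCP and whose axes are the flange's). Camera axes: x right, y down, z forward; pixel columns grow to the right and rows downward; lengths in m; the calibration is good to about 2 mm. A picture is of the moment at which its call begins: read the wrist's pose just before it. There is no depth.
- sign_off(): hands the job in; it is judged then, once.
The state is a dict: "clock": time; "qpos": joint angles; "qd": joint speeds; "effort": joint torques, N m; "position": TCP position; "ee_rot": TCP orientation; "contact_force": force on the tool from outside, world axes, zero at the start; "moment": the same for the moment, N m; "width": finger opening in m; "gripper_force": force on a finger pad.
Only numpy, scipy, OpenCV 4.12 (cv2) and the standard library are available. Lean on these libraries where they do the work, as an engineer would, in place of code of your own. Each camera call takes 0.05 s, during which the arm holds its last target. There are 200 camera calls.

### The job

Take the small V-block off the tilting plate and stand it upright on the bench top, clear of the fixture, while the plate is still lying flat. Then grip the plate's bow handle, swing the plate up until it is in line with the pointer set on the graduated quadrant (within about 3 degrees), and finish while still holding it there by the handle, steady, so that I can lock it. Do not shift the pointer, and leave the other V-block, the bolt and the tin where they are.

Things in the scene. Friction and masses are not known exactly. Their poses are not given: they have to be found in the camera images.
- tilt_fixture: fixed steel base on the bench, 22 mm high, from x = -0.111 to 0.084 and y = -0.1 to 0.1, yaw within 0.3 rad. Origin: on the bench under the plate's middle; x points away from the robot, y to the left. On its near side (x = -0.091 to -0.098) stands the quadrant, an aluminium arc of 100 to 117 mm radius about the hinge, marked every 5 degrees, up to 145 mm above the bench near the hinge
- hinge_axis (a point): point on the plate's hinge axis, in the middle of the plate's width, 32 mm above the bench, at y = +0.075 in the fixture's frame (left side); its x axis is the hinge axis, axes as the fixture's
- tilt_plate (a joint): angle of the hinged steel plate, rad: 0 = flat, growing as its free right-hand edge (fixture -y) swings up and over to the left, stop at 1.25. 156 mm wide, 170 mm from hinge to edge, 8 mm thick, mid-plane through the hinge axis (top face 36 mm above the bench when flat). About 0.6 kg with its handle; turns freely and falls flat when let go
- handle_bar (a point): middle of the bow handle's bar, on its centre line, 150 mm from the hinge axis along the plate and 42 mm along the normal from its mid-plane (38 mm above its top face, near the free edge). The bar is round steel, 12 mm diameter, parallel to the hinge, with about 75 mm free to grip between its two legs; z is the plate's normal, x along the bar
- set_pointer (a joint): angle in rad about the same hinge axis, on the same scale as the plate's, at which the pointer is clamped on the quadrant (0.45 to 0.95, different each time): the plate is in line with it when tilt_plate equals this. It stays put unless knocked (about 4 N)
- pointer_tip (a point): tip of the pointer, a thin dark line on a small block clamped on the quadrant, 137 mm from the hinge axis, on the side facing the robot; its y axis lies along the pointer's line towards the hinge
- plate_index (a point): tip of the plate's own dark index line at its near edge, 140 mm from the hinge axis, in the plate's mid-plane; its y axis lies along the plate towards the hinge. The two tips nearly meet when the angle is right
- v_block_center (a point): centre of the small ground-steel V-block, 44 mm (its x, along the groove) by 40 mm (its y, between the side faces to grasp) by 32 mm high, about 0.23 kg; origin 16 mm above its underside. At first it stands on the plate between the hinge and the handle, its y within 0.2 rad of the fixture's y
- v_block_a: bystander: the larger V-block, 55 x 50 x 40 mm, standing on the bench to the right of the fixture; origin under its centre
- bolt_m16: bystander: a hex bolt 60 mm tall standing on its head on the bench to the left, nearer the robot than the fixture; origin under its centre
- screw_tin: bystander: a round tin 72 mm across, 50 mm tall, on the bench beyond the fixture; origin under its centre
Not all that is in view belongs to the job. Leave any purple look-alike of the part that bears v_block_center alone.

How it is judged:
On the way:
1. the small V-block stands upright on the bench, let go and clear of the fixture, with the plate still flat (height (world z) of v_block_center below 0.021 m and angle between v_block_center's own z axis and vertical below 0.1 rad and contact force between v_block_small and the fingers below 0.1 N and contact force between v_block_small and tilt_fixture below 0.1 N and linear speed of v_block_small below 0.03 m/s and value of joint tilt_plate below 0.06 rad), for 0.2 s.
At the end, for the whole second after the job is handed in: the fingers hold the plate by its handle (more than 1 N), the plate is within 0.06 rad of the pointer and still (under 0.05 rad/s), and the small V-block stands upright and at rest on the bench, not touching the fixture (angle between the y axis of plate_index and the y axis of pointer_tip, either way round below 0.06 rad and velocity of joint tilt_plate between -0.05 and 0.05 rad/s and contact force between the fingers and handle_rod above 1 N and height (world z) of v_block_center between 0.01 and 0.021 m and angle between v_block_center's own z axis and vertical below 0.1 rad and linear speed of v_block_small below 0.03 m/s and contact force between v_block_small and tilt_fixture below 0.1 N); the arm keeps its last pose, push and grip.
It fails at once if the plate is swung up while the small V-block is not yet on the bench (value of joint tilt_plate above 0.12 rad and height (world z) of v_block_center above 0.03 m).
It fails at once if the small V-block is tipped over (angle between v_block_center's own z axis and vertical above 0.6 rad).
It fails at once if the pointer is shifted (distance of pointer_tip from where it was at the start of the episode above 0.006 m).
It fails at once if the larger V-block, the bolt or the tin is shifted (distance of any of v_block_a, bolt_m16, screw_tin from where it was at the start of the episode above 0.02 m).
It also fails if it takes over 51 s, if anything falls off the work surface, if the arm or the gripper's body presses on something with over 40 N, if the wrist force passes 120 N, or if a joint passes its speed limit or range.

## Working session

There is one attempt and no reset: what is moved stays moved. The work goes in short steps, Python scripts to look and compute and a tool call to move; the robot and the scene stay as the last step left them, time stands still between calls to the robot, and variables do not carry over. Pictures are saved under pics/ and viewed, at most 10 in all, crops included, and the job is handed in when it is done.

Besides the shell and the picture viewer there is one more tool, called as name(argument=value, ...), one argument or row to a line, values as JSON. send_rows: Moves the arm, as the interface text tells. Its arguments: {"type":"object","properties":{"increments":{"type":"array"},"newtons":{"type":"number"}},"required":["increments"]}

```bash
mkdir -p pics; ls; python3 - <<'E'
from rig import get_state, optics
import cv2, pickle
s=get_state(); print(s)
d={}
for n in("side","top"):
    d[n]=optics.get_image(n); cv2.imwrite(f"pics/{n}0.png",d[n]["pixels"])
    print(n,{k:v for k,v in d[n].items() if k!="pixels"})
pickle.dump(d,open("d0.pkl","wb"))
E
```

```text
pics
{'clock': 0.0, 'qpos': array([-1.28297731e+00,  2.76592136e-01,  1.50612631e+00,  2.70006480e-05,
        1.36069441e+00, -1.21032072e-01]), 'qd': array([ 1.51566412e-03, -1.06350285e-03, -6.01765682e-04, -1.30446010e-03,
       -1.53415020e-03,  6.19062271e-05]), 'effort': array([-1.08752061e-03, -4.16767645e+01, -2.45801532e+01, -5.85207249e-05,
        1.11244130e-02,  3.23514587e-05]), 'position': array([ 0.22843201, -0.52710855,  0.23044406]), 'ee_rot': array([-9.08034755e-04,  9.79177931e-01,  2.03001848e-01, -6.26532876e-05]), 'contact_force': array([-0.16819518,  0.03705334,  0.41506418]), 'moment': array([-0.00439797,  0.03045148, -0.00657475]), 'gripper_force': 0.0, 'width': 0.0854582943262703}
side {'K': array([[607.77363861,   0.        , 316.85072985],
       [  0.        , 607.77363861, 234.14673153],
       [  0.        ,   0.        ,   1.        ]]), 'rvec': array([ 0.551545  , -2.46836942,  1.46278525]), 'tvec': array([0.53832127, 0.10234573, 1.06838638])}
top {'K': array([[469.33003309,   0.        , 318.82678679],
       [  0.        , 469.33003309, 227.40716762],
       [  0.        ,   0.        ,   1.        ]]), 'rvec': array([ 2.15991762, -2.15624662,  0.11672072]), 'tvec': array([0.13217446, 0.55856284, 1.06953576])}
```

View pics/top0.png

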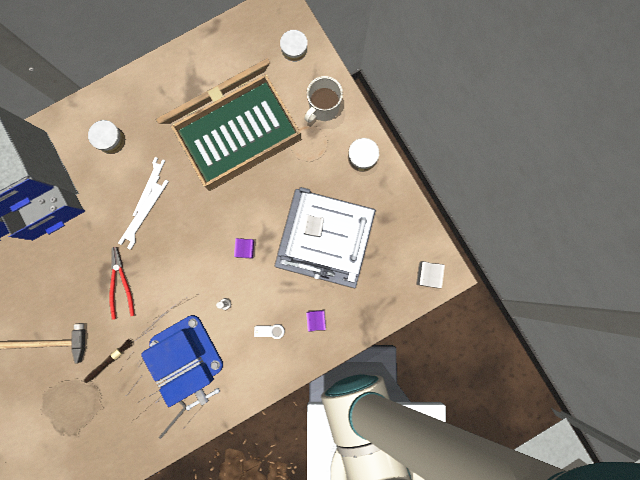

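View pics/side0.png

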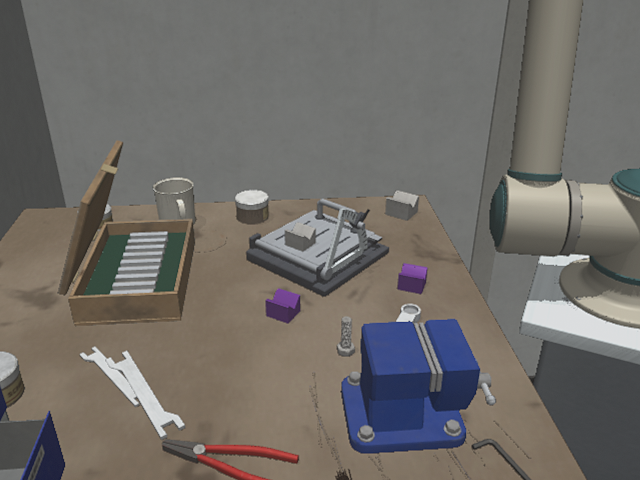

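The top view shows the grey small V-block on the plate at about (314,226), the handle bar at (358,238) and the quadrant and pointer near (320,272). It also shows the larger V-block (431,275), the bolt (223,304) and the tin (363,154). V-block-like candidates are grey (314,226), purple (245,248) and purple (317,321). Only the grey one stands on the plate and isn't purple, so that is the target. I'll confirm it in an enlarged crop.

```bash
cat > h.py <<'E'
import numpy as np, cv2
from scipy.spatial.transform import Rotation as R
def cam(im, st=None):
    """returns K, R(world->cam), camera centre"""
    if "rvec" in im:
        Rm=cv2.Rodrigues(im["rvec"])[0]; return im["K"],Rm,-Rm.T@im["tvec"]
    T=np.eye(4); q=st["ee_rot"]; T[:3,:3]=R.from_quat(np.r_[q[1:],q[0]]).as_matrix(); T[:3,3]=st["position"]
    W=T@im["T_tool_cam"]; return im["K"],W[:3,:3].T,W[:3,3]
def ray(c,uv):
    K,Rm,C=c; d=Rm.T@np.linalg.inv(K)@np.array([uv[0],uv[1],1.]); return C,d/np.linalg.norm(d)
def plane(c,uv,z):
    C,d=ray(c,uv); return C+d*(z-C[2])/d[2]
def proj(c,P):
    K,Rm,C=c; p=K@(Rm@(np.asarray(P)-C)); return p[:2]/p[2]
def tri(c1,a,c2,b):
    C1,d1=ray(c1,a);C2,d2=ray(c2,b)
    A=np.stack([d1,-d2],1); t=np.linalg.lstsq(A,C2-C1,rcond=None)[0]
    p,q=C1+t[0]*d1,C2+t[1]*d2; return (p+q)/2,np.linalg.norm(p-q)
E
python3 - <<'E'
import pickle,cv2,numpy as np
from h import *
d=pickle.load(open("d0.pkl","rb")); ct=cam(d["top"]); cs=cam(d["side"]); print("cams",ct[2],cs[2])
for n,uv,z in [("vblock",(314,226),.06),("handle",(358,238),.074),("big",(431,275),.03),("bolt",(223,304),.03),("tin",(363,154),.05),("purL",(245,248),.02),("purN",(317,321),.02),
 ("fixTL",(303,189),.022),("fixBL",(277,266),.022),("plTR",(375,208),.036),("plBR",(355,287),.036),("washer",(276,331),0),("box",(207,187),.0),("edge",(470,285),0),("edge2",(400,150),0)]:
    print(n,plane(ct,uv,z).round(3))
a=cv2.resize(d["top"]["pixels"][180:295,270:390],None,fx=3.3,fy=3.3,interpolation=cv2.INTER_CUBIC)
b=cv2.resize(d["side"]["pixels"][190:300,240:395],None,fx=2.6,fy=2.6,interpolation=cv2.INTER_CUBIC)
H=max(a.shape[0],b.shape[0]); pad=lambda i:cv2.copyMakeBorder(i,0,H-i.shape[0],0,0,cv2.BORDER_CONSTANT)
o=np.hstack([pad(a),pad(b)]); print(o.shape,a.shape); cv2.imwrite("pics/crop1.png",o)
E
```

```text
cams [0.43094719 0.12446795 1.12790138] [0.11222235 1.03286237 0.60192638]
vblock [0.558 0.144 0.06 ]
handle [0.53  0.044 0.074]
big [ 0.448 -0.128  0.03 ]
bolt [0.38  0.355 0.03 ]
tin [0.73  0.029 0.05 ]
purL [0.511 0.308 0.02 ]
purN [0.341 0.137 0.02 ]
fixTL [0.652 0.171 0.022]
fixBL [0.468 0.231 0.022]
plTR [0.604 0.001 0.036]
plBR [0.42  0.049 0.036]
washer [0.316 0.234 0.   ]
box [0.661 0.407 0.   ]
edge [ 0.425 -0.227  0.   ]
edge2 [ 0.754 -0.066  0.   ]
(380, 799, 3) (380, 396, 3)
```

View pics/crop1.png

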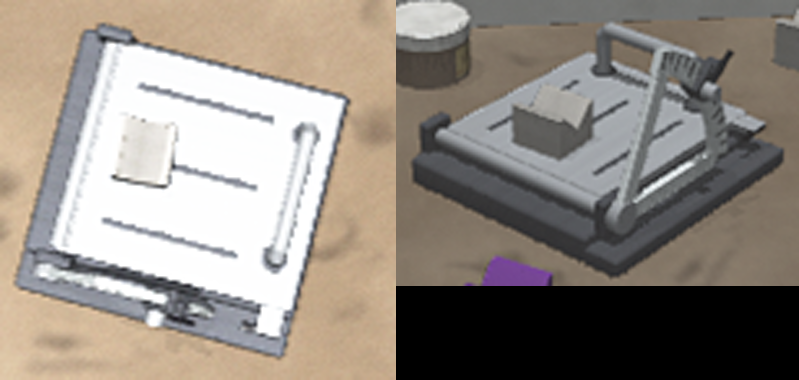

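The crop confirms it: the grey block with its V groove stands on the plate near the hinge (crop 145,150), and the handle bar runs from crop (305,133) to (275,258). The pointer is the dark wedge on the quadrant at side crop (715,75). I'm moving above the block now.

send_rows(
  increments=[
    {"gripper": -1, "linear": [0.022, 0.045, 0.003], "delta_rot": [0, 0, 0.149]},
    {"gripper": -1, "linear": [0.044, 0.09, 0.006], "delta_rot": [0, 0, 0.298]},
    {"gripper": -1, "linear": [0.066, 0.135, 0.009], "delta_rot": [0, 0, 0.447]},
    {"gripper": -1, "linear": [0.088, 0.18, 0.012], "delta_rot": [0, 0, 0.596]},
    {"gripper": -1, "linear": [0.11, 0.225, 0.015], "delta_rot": [0, 0, 0.745]},
    {"gripper": -1, "linear": [0.132, 0.27, 0.018], "delta_rot": [0, 0, 0.894]},
    {"gripper": -1, "linear": [0.154, 0.315, 0.02], "delta_rot": [0, 0, 1.043]},
    {"gripper": -1, "linear": [0.172, 0.355, 0.02], "delta_rot": [0, 0, 1.19]},
  ],
  newtons=40,
)

```text
clock: 0.9
position: [0.4011, -0.1705, 0.2515]
ee_rot: [0.0, 0.695, 0.719, 0.0]
contact_force: [0.7, 0.5, 0.0]
width: 0.0854
gripper_force: 0.0
```

send_rows(
  increments=[
    {"gripper": -1, "linear": [0.02, 0.04, 0], "delta_rot": [0, 0, 0.149]},
    {"gripper": -1, "linear": [0.04, 0.08, 0], "delta_rot": [0, 0, 0.298]},
    {"gripper": -1, "linear": [0.06, 0.12, 0], "delta_rot": [0, 0, 0.447]},
    {"gripper": -1, "linear": [0.08, 0.16, 0], "delta_rot": [0, 0, 0.596]},
    {"gripper": -1, "linear": [0.1, 0.2, 0], "delta_rot": [0, 0, 0.745]},
    {"gripper": -1, "linear": [0.12, 0.24, 0], "delta_rot": [0, 0, 0.894]},
    {"gripper": -1, "linear": [0.14, 0.28, 0], "delta_rot": [0, 0, 1.043]},
    {"gripper": -1, "linear": [0.155, 0.315, 0], "delta_rot": [0, 0, 1.19]},
  ],
)

```text
clock: 1.7
position: [0.5562, 0.1446, 0.2507]
ee_rot: [-0.0, 0.172, 0.985, 0.0]
contact_force: [-0.2, 0.1, -0.5]
width: 0.0854
gripper_force: 0.0
```

send_rows(
  increments=[
    {"gripper": -1, "linear": [0, 0, 0], "delta_rot": [0, 0, 0.14]},
    {"gripper": -1, "linear": [0, 0, 0], "delta_rot": [0, 0, 0.14]},
    {"gripper": -1, "linear": [0, 0, 0], "delta_rot": [0, 0, 0.14]},
  ],
)

```text
clock: 2.0
position: [0.5551, 0.1421, 0.2508]
ee_rot: [-0.001, 0.108, 0.994, -0.0]
contact_force: [-0.4, -0.4, 0.2]
width: 0.0855
gripper_force: 0.0
```

```bash
python3 - <<'E'
from rig import get_state, optics
import cv2, pickle
from h import *
s=get_state(); im=optics.get_image("wrist"); pickle.dump((s,im),open("w1.pkl","wb")); cv2.imwrite("pics/w1.png",im["pixels"])
print(s["clock"],s["qpos"].round(2),s["position"].round(4),s["ee_rot"].round(3)); print(im["T_tool_cam"].round(3)); c=cam(im,s); print(c[2],proj(c,(.558,.144,.068)))
E
```

```text
2.0 [ 0.13  0.26  1.47 -0.    1.41 -1.23] [0.5551 0.1421 0.2508] [-0.001  0.108  0.994 -0.   ]
[[ 0.001 -0.952 -0.307  0.079]
 [ 1.     0.001  0.     0.   ]
 [-0.    -0.307  0.952 -0.142]
 [ 0.     0.     0.     1.   ]]
[0.47838109 0.15910017 0.39289845] [319.91097468 211.74201768]
```

View pics/w1.png

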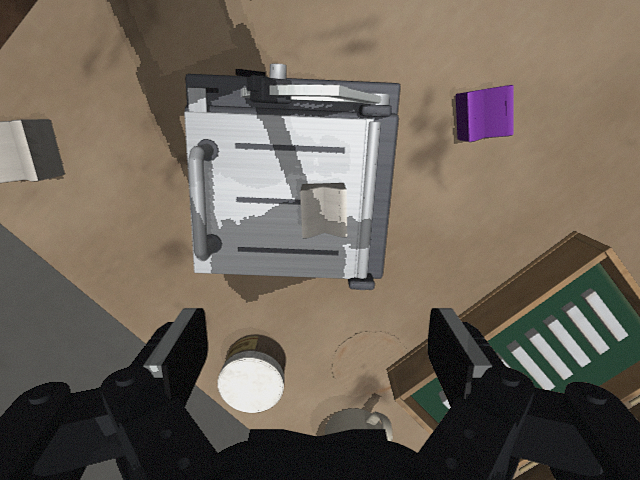

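The wrist view shows the block at about (323,211), its groove running along the image vertical (fixture x), and the handle bar from (207,150) to (208,243). The quadrant and pointer are at the top near (265,88). I'll enlarge the block and the pointer.

```bash
python3 - <<'E'
import pickle,cv2,numpy as np
from h import *
s,im=pickle.load(open("w1.pkl","rb")); p=im["pixels"]
a=cv2.resize(p[170:250,285:365],None,fx=5,fy=5,interpolation=cv2.INTER_CUBIC)
d=pickle.load(open("d0.pkl","rb"))["side"]["pixels"]
b=cv2.resize(d[198:278,315:395],None,fx=5,fy=5,interpolation=cv2.INTER_CUBIC)
cv2.imwrite("pics/crop2.png",np.hstack([a,b]))
E
```

```text
(no output)
```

View pics/crop2.png

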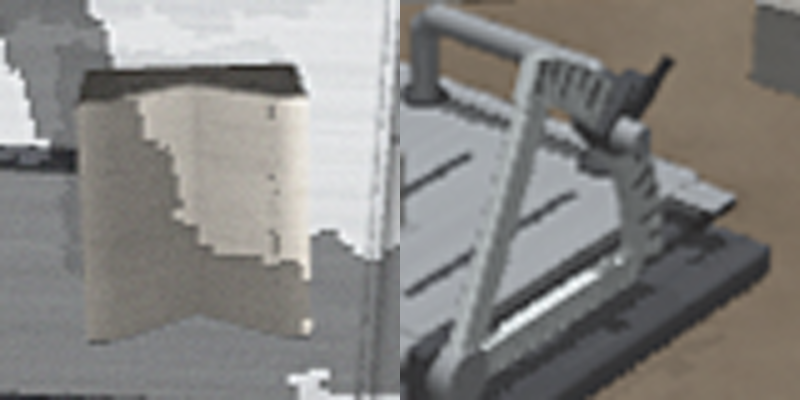

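```bash
cat > m.py <<'E'
import pickle,cv2,numpy as np
from h import *
s,im=pickle.load(open("w1.pkl","rb")); c=cam(im,s); d=pickle.load(open("d0.pkl","rb")); cs=cam(d["side"]); ct=cam(d["top"])
P=[plane(c,(285+u/5,170+v/5),.068) for u,v in((80,100),(306,95),(90,342),(307,335))]
ctr=np.mean(P,0); ax=(P[2]-P[0])+(P[3]-P[1]); print("block",ctr.round(4),"yaw",np.arctan2(ax[1],ax[0]).round(3),"len",np.linalg.norm(P[2]-P[0]).round(3),np.linalg.norm(P[1]-P[0]).round(3))
n=plane(c,(187,112),.036);f=plane(c,(196,275),.036); e=f-n; print("edge",n,f,"yaw",np.arctan2(e[1],e[0]),np.linalg.norm(e))
hn=plane(c,(196,155),.074);hf=plane(c,(201,250),.074);e2=hf-hn;print("handle",(hn+hf)/2,"yaw",np.arctan2(e2[1],e2[0]))
n2=plane(ct,(355,287),.036);f2=plane(ct,(375,208),.036);print("top edge mid",(n2+f2)/2,(n+f)/2)
yaw=-0.255; X=np.array([np.cos(yaw),np.sin(yaw),0]);Y=np.array([-np.sin(yaw),np.cos(yaw),0])
mid=((n+f)/2+(n2+f2)/2)/2
H=mid+170*1e-3*Y; H[2]=.032; print("hinge",H,"handle pred",H-.15*Y+[0,0,.042])
for uv in((368.6,210),(366.5,212),(369.4,209)):
    C,dd=ray(cs,uv)
    for t in np.linspace(.5,1.6,2201):
        q=C+t*dd-H; r=np.hypot(q@Y,q[2]); fx=q@X
        if -.11<fx<-.07 and abs(t*2000%20)<1: print(uv,fx.round(3),"r",r.round(3),"ang",np.arctan2(q[2],-q@Y).round(3))
E
python3 m.py
```

```text
block [0.5608 0.1472 0.068 ] yaw -0.187 len 0.044 0.039
edge [0.4518814  0.04662717 0.036     ] [0.60343562 0.00616025 0.036     ] yaw -0.26092554719851163 0.15686379935092915
handle [0.52816842 0.04470909 0.074     ] yaw -0.2582616652035566
top edge mid [0.51188327 0.02523161 0.036     ] [0.52765851 0.02639371 0.036     ]
hinge [0.56265261 0.19031542 0.032     ] handle pred [0.5248158  0.04516593 0.074     ]
(368.6, 210) -0.109 r 0.132 ang 0.806
(368.6, 210) -0.104 r 0.134 ang 0.744
(368.6, 210) -0.094 r 0.14 ang 0.625
(368.6, 210) -0.084 r 0.148 ang 0.517
(368.6, 210) -0.079 r 0.152 ang 0.468
(368.6, 210) -0.074 r 0.157 ang 0.421
(368.6, 210) -0.074 r 0.157 ang 0.419
(366.5, 212) -0.107 r 0.127 ang 0.807
(366.5, 212) -0.102 r 0.129 ang 0.742
(366.5, 212) -0.092 r 0.135 ang 0.62
(366.5, 212) -0.082 r 0.143 ang 0.508
(366.5, 212) -0.077 r 0.147 ang 0.458
(366.5, 212) -0.072 r 0.152 ang 0.41
(366.5, 212) -0.072 r 0.152 ang 0.408
(369.4, 209) -0.11 r 0.134 ang 0.807
(369.4, 209) -0.105 r 0.136 ang 0.745
(369.4, 209) -0.095 r 0.142 ang 0.629
(369.4, 209) -0.085 r 0.15 ang 0.522
(369.4, 209) -0.08 r 0.154 ang 0.473
(369.4, 209) -0.075 r 0.159 ang 0.427
(369.4, 209) -0.074 r 0.159 ang 0.425
```

The block is 44 × 39 mm, centred at (0.561, 0.147) with yaw -0.187, which matches the description. Next I'll align, descend and grip.

send_rows(
  increments=[
    {"gripper": -0.4, "linear": [0.0055, 0.005, 0], "delta_rot": [0, 0, 0.03]},
    {"gripper": -0.4, "linear": [0.0055, 0.005, -0.04], "delta_rot": [0, 0, 0.03]},
    {"gripper": -0.4, "linear": [0.0055, 0.005, -0.08], "delta_rot": [0, 0, 0.03]},
    {"gripper": -0.4, "linear": [0.0055, 0.005, -0.12], "delta_rot": [0, 0, 0.03]},
    {"gripper": -0.4, "linear": [0.0055, 0.005, -0.15], "delta_rot": [0, 0, 0.03]},
    {"gripper": -0.4, "linear": [0.0055, 0.005, -0.17], "delta_rot": [0, 0, 0.03]},
    {"gripper": -0.4, "linear": [0.0055, 0.005, -0.17], "delta_rot": [0, 0, 0.03]},
  ],
)

```text
clock: 2.75
position: [0.5589, 0.1465, 0.0785]
ee_rot: [-0.003, 0.092, 0.996, -0.001]
contact_force: [-0.7, -0.7, -0.6]
width: 0.0597
gripper_force: 0.0
```

```bash
python3 - <<'E'
from rig import get_state, optics
import cv2, pickle
s=get_state(); im=optics.get_image("wrist"); pickle.dump((s,im),open("w2.pkl","wb")); cv2.imwrite("pics/w2.png",im["pixels"])
print(s)
E
```

```text
{'clock': 2.75, 'qpos': array([ 1.35862071e-01,  4.06615858e-01,  1.71604611e+00,  2.16115093e-04,
        1.02530865e+00, -1.25099967e+00]), 'qd': array([ 0.00361236, -0.0431701 , -0.06221242,  0.00093161,  0.03121985,
       -0.00024981]), 'effort': array([-2.03263020e-02, -4.42818582e+01, -2.02257943e+01,  7.57265923e-03,
       -3.01443776e-01,  6.83054659e-04]), 'position': array([0.55894909, 0.14652414, 0.07845806]), 'ee_rot': array([-3.12739436e-03,  9.18933558e-02,  9.95763744e-01, -6.30459634e-04]), 'contact_force': array([-0.74793812, -0.6700753 , -0.56981858]), 'moment': array([-0.04277828,  0.0598446 ,  0.00729208]), 'gripper_force': 0.0, 'width': 0.059703962344318635}
```

View pics/w2.png

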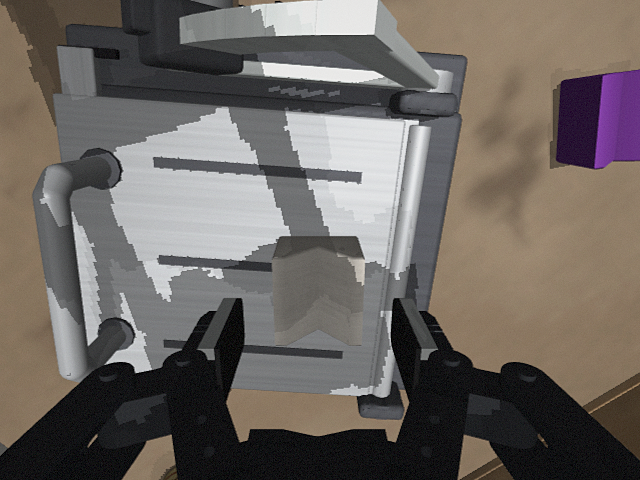

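The block (318,290) lies centred between the pads, and the fingers clear the hinge tube and the handle. I'll go down and grip.

send_rows(
  increments=[
    {"gripper": -0.4, "linear": [0.001, 0, -0.018], "delta_rot": [0, 0, 0]},
    {"gripper": -0.4, "linear": [0.001, 0, -0.036], "delta_rot": [0, 0, 0]},
    {"gripper": -0.4, "linear": [0.001, 0, -0.036], "delta_rot": [0, 0, 0]},
    {"gripper": 0.5, "linear": [0.001, 0, -0.036], "delta_rot": [0, 0, 0]},
    {"gripper": 0.5, "linear": [0.001, 0, -0.036], "delta_rot": [0, 0, 0]},
    {"gripper": 0.5, "linear": [0.001, 0, -0.036], "delta_rot": [0, 0, 0]},
    {"gripper": 0.5, "linear": [0.001, 0, -0.036], "delta_rot": [0, 0, 0]},
    {"gripper": 0.5, "linear": [0.001, 0, -0.036], "delta_rot": [0, 0, 0]},
  ],
  newtons=40,
)

```text
clock: 3.6
position: [0.5636, 0.1473, 0.0473]
ee_rot: [0.002, 0.091, 0.996, 0.0]
contact_force: [-0.0, -1.6, 6.3]
width: 0.0393
gripper_force: 42.3
```

send_rows(
  increments=[
    {"gripper": 0.5, "linear": [0, 0, 0], "delta_rot": [0, 0, 0]},
    {"gripper": 0.5, "linear": [0, 0, 0], "delta_rot": [0, 0, 0]},
  ],
)

```text
clock: 3.8
position: [0.5635, 0.1473, 0.0473]
ee_rot: [0.002, 0.091, 0.996, 0.0]
contact_force: [-0.5, -0.7, 6.5]
width: 0.0394
gripper_force: 42.3
```

send_rows(
  increments=[
    {"gripper": 0.5, "linear": [0, 0, 0.02], "delta_rot": [0, 0, 0]},
    {"gripper": 0.5, "linear": [0, 0, 0.05], "delta_rot": [0, 0, 0]},
    {"gripper": 0.5, "linear": [0, 0, 0.08], "delta_rot": [0, 0, 0]},
    {"gripper": 0.5, "linear": [0.007, 0.033, 0.08], "delta_rot": [0, 0, 0]},
    {"gripper": 0.5, "linear": [0.014, 0.066, 0.08], "delta_rot": [0, 0, 0]},
    {"gripper": 0.5, "linear": [0.022, 0.1, 0.08], "delta_rot": [0, 0, 0]},
    {"gripper": 0.5, "linear": [0.029, 0.133, 0.08], "delta_rot": [0, 0, 0]},
    {"gripper": 0.5, "linear": [0.036, 0.165, 0.08], "delta_rot": [0, 0, 0]},
  ],
)

```text
clock: 4.6
position: [0.5978, 0.3138, 0.1251]
ee_rot: [-0.0, 0.091, 0.996, 0.0]
contact_force: [0.1, -0.2, -2.5]
width: 0.0393
gripper_force: 41.3
```

send_rows(
  increments=[
    {"gripper": 0.5, "linear": [0, 0, 0], "delta_rot": [0, 0, 0]},
    {"gripper": 0.5, "linear": [0, 0, -0.04], "delta_rot": [0, 0, 0]},
    {"gripper": 0.5, "linear": [0, 0, -0.08], "delta_rot": [0, 0, 0]},
    {"gripper": 0.5, "linear": [0, 0, -0.095], "delta_rot": [0, 0, 0]},
    {"gripper": 0.5, "linear": [0, 0, -0.095], "delta_rot": [0, 0, 0]},
  ],
)

```text
clock: 5.1
position: [0.5957, 0.311, 0.0274]
ee_rot: [-0.003, 0.091, 0.996, -0.002]
contact_force: [0.4, 0.3, -2.8]
width: 0.0392
gripper_force: 41.4
```

```bash
python3 - <<'E'
from rig import get_state, optics
import cv2, pickle
from h import *
s=get_state(); im=optics.get_image("wrist"); pickle.dump((s,im),open("w3.pkl","wb"))
sd=optics.get_image("side"); print(s["position"],s["ee_rot"],s["contact_force"],s["width"])
cv2.imwrite("pics/w3.png",np.hstack([cv2.resize(im["pixels"],(400,300)),cv2.resize(sd["pixels"][160:310,200:400],(400,300))]))
E
```

```text
[0.59568528 0.31103868 0.02741261] [-0.00310711  0.09141926  0.99580643 -0.00155552] [ 0.41962352  0.31344684 -2.76414243] 0.039199670915373304
```

View pics/w3.png

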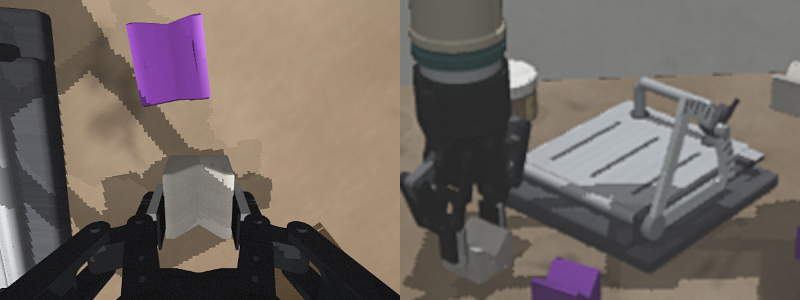

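The block is held upright about 16 mm above the bench, clear of the fixture (left of it) and of the purple block at (168,58). I'll set it down.

send_rows(
  increments=[
    {"gripper": 0.5, "linear": [0, 0, -0.008], "delta_rot": [0, 0, 0]},
    {"gripper": 0.5, "linear": [0, 0, -0.012], "delta_rot": [0, 0, 0]},
    {"gripper": 0.5, "linear": [0, 0, -0.014], "delta_rot": [0, 0, 0]},
    {"gripper": 0.5, "linear": [0, 0, -0.014], "delta_rot": [0, 0, 0]},
  ],
)

```text
clock: 5.6
position: [0.598, 0.3123, 0.0164]
ee_rot: [0.0, 0.091, 0.996, 0.0]
contact_force: [0.7, -0.3, -3.0]
width: 0.0389
gripper_force: 41.6
```

send_rows(
  increments=[
    {"gripper": 0.5, "linear": [0, 0, -0.002], "delta_rot": [0, 0, 0]},
    {"gripper": 0.5, "linear": [0, 0, -0.004], "delta_rot": [0, 0, 0]},
    {"gripper": 0.5, "linear": [0, 0, -0.005], "delta_rot": [0, 0, 0]},
    {"gripper": 0.5, "linear": [0, 0, -0.005], "delta_rot": [0, 0, 0]},
  ],
)

```text
clock: 6.0
position: [0.5981, 0.3124, 0.0114]
ee_rot: [0.0, 0.091, 0.996, 0.0]
contact_force: [1.1, -0.1, -1.3]
width: 0.0394
gripper_force: 41.6
```

send_rows(
  increments=[
    {"gripper": 0.5, "linear": [0, 0, -0.001], "delta_rot": [0, 0, 0]},
    {"gripper": 0.5, "linear": [0, 0, -0.001], "delta_rot": [0, 0, 0]},
    {"gripper": -0.4, "linear": [0, 0, -0.001], "delta_rot": [0, 0, 0]},
    {"gripper": -0.4, "linear": [0, 0, -0.001], "delta_rot": [0, 0, 0]},
    {"gripper": -0.4, "linear": [0, 0, -0.001], "delta_rot": [0, 0, 0]},
    {"gripper": -0.4, "linear": [0, 0, -0.001], "delta_rot": [0, 0, 0]},
  ],
)

```text
clock: 6.6
position: [0.5982, 0.3124, 0.0102]
ee_rot: [0.0, 0.091, 0.996, 0.0]
contact_force: [-0.5, 0.4, -0.3]
width: 0.0599
gripper_force: 0.0
```

send_rows(
  increments=[
    {"gripper": -0.4, "linear": [0, 0, 0.03], "delta_rot": [0, 0, 0]},
    {"gripper": -0.4, "linear": [0, 0, 0.07], "delta_rot": [0, 0, 0]},
    {"gripper": -0.4, "linear": [0, 0, 0.12], "delta_rot": [0, 0, 0]},
    {"gripper": -0.4, "linear": [0, 0, 0.17], "delta_rot": [0, 0, 0]},
    {"gripper": -0.4, "linear": [0, 0, 0.21], "delta_rot": [0, 0, 0]},
    {"gripper": -0.4, "linear": [0, 0, 0.21], "delta_rot": [0, 0, 0]},
  ],
)

```text
clock: 7.2
position: [0.6015, 0.3138, 0.2282]
ee_rot: [0.006, 0.091, 0.996, 0.003]
contact_force: [0.5, 0.3, 0.0]
width: 0.0598
gripper_force: 0.0
```

send_rows(
  increments=[
    {"gripper": -0.4, "linear": [-0.012, -0.045, 0.005], "delta_rot": [0, 0, -0.03]},
    {"gripper": -0.4, "linear": [-0.024, -0.09, 0.01], "delta_rot": [0, 0, -0.06]},
    {"gripper": -0.4, "linear": [-0.036, -0.135, 0.01], "delta_rot": [0, 0, -0.075]},
    {"gripper": -0.4, "linear": [-0.048, -0.18, 0.01], "delta_rot": [0, 0, -0.075]},
    {"gripper": -0.4, "linear": [-0.06, -0.225, 0.01], "delta_rot": [0, 0, -0.075]},
    {"gripper": -0.4, "linear": [-0.071, -0.267, 0.01], "delta_rot": [0, 0, -0.075]},
    {"gripper": -0.4, "linear": [-0.071, -0.267, 0.01], "delta_rot": [0, 0, -0.075]},
  ],
)

```text
clock: 7.9
position: [0.5252, 0.0408, 0.2297]
ee_rot: [-0.001, 0.131, 0.991, -0.001]
contact_force: [1.0, 0.6, 0.1]
width: 0.0598
gripper_force: 0.0
```

```bash
python3 - <<'E'
from rig import get_state, optics
import cv2, pickle
from h import *
s=get_state(); im=optics.get_image("wrist"); sd=optics.get_image("side"); pickle.dump((s,im,sd),open("w4.pkl","wb"))
print(s["clock"],s["position"],s["ee_rot"],s["qpos"].round(2)); c=cam(im,s)
print("handle px",proj(c,(.5265,.045,.08)),"ptr px",proj(c,(.438,.109,.11)))
p=im["pixels"]
u,v=proj(c,(.438,.109,.11)).astype(int); v0=max(v-65,0);u0=max(u-65,0); print(u0,v0)
a=cv2.resize(p[v0:v0+130,u0:u0+130],(400,400),interpolation=cv2.INTER_CUBIC)
cv2.imwrite("pics/w4.png",np.vstack([np.hstack([a,cv2.resize(sd["pixels"][195:245,330:380],(400,400),interpolation=cv2.INTER_CUBIC)])])); cv2.imwrite("pics/w4full.png",p)
E
```

```text
7.9 [0.52521328 0.04077016 0.22973644] [-8.49648407e-04  1.31152844e-01  9.91360689e-01 -1.48154447e-03] [-0.05  0.21  1.61 -0.    1.33 -1.36]
handle px [323.14798731 219.19883923] ptr px [385.94236209  75.56442437]
320 10
```

View pics/w4.png

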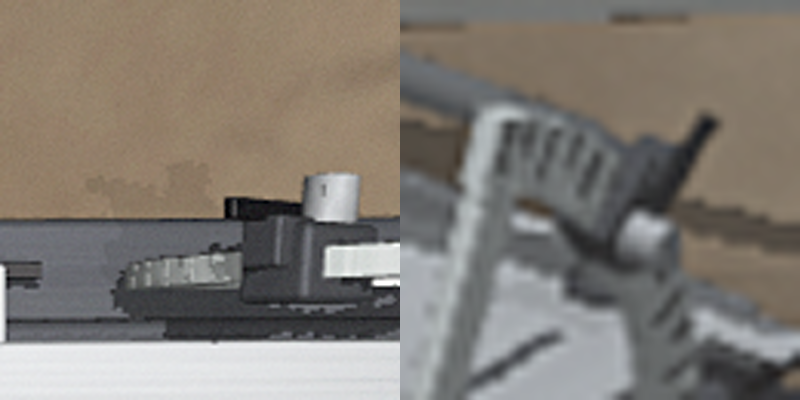

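```bash
cat > p.py <<'E'
import pickle
from h import *
s,im,sd=pickle.load(open("w4.pkl","rb")); c=cam(im,s); cs=cam(sd)
yaw=-.258; X=np.array([np.cos(yaw),np.sin(yaw),0]);Y=np.array([-np.sin(yaw),np.cos(yaw),0])
H=np.array([.5645,.190,.032])
for uv in((393.5,77.3),(393.5,80)):
    P,e=tri(c,uv,cs,(369,209.75)); q=P-H; print(P.round(4),"gap",e.round(4),"fx",(q@X).round(4),"r",np.hypot(q@Y,q[2]).round(4),"ang",np.arctan2(q[2],-q@Y).round(3))
# bar in wrist image: bright/dark edges
p=im["pixels"]; g=cv2.cvtColor(p,cv2.COLOR_BGR2GRAY)
for v in (190,215,240): print(v,g[v,285:365:2])
E
python3 p.py
```

```text
[0.4401 0.1116 0.1184] gap 0.0009 fx -0.1003 r 0.1379 ang 0.677
[0.441  0.1111 0.1181] gap 0.0022 fx -0.0993 r 0.1379 ang 0.674
190 [127 126 127 126 130  45  90 120 234 233 123 134 117 118 123  74  95 104
 110 110 103  83 140 231 224 223 223 223 223 223 224 224 220 221 222 221
 220 219 221 221]
215 [ 82  79  79  79  67  62  55  63 130 134 135 136 121 120 120  79 106 114
 123 132 117 104  84 138 161 228 221 223 221 222 220 220 221 224 225 227
 225 221 220 229]
240 [ 82  83  82  85  87  69  44  46 130 135 134 136 116 118 120  85 102 116
 119 128 117  98  99 130 133 133 134 130 135 134 130 132 137 130 133 135
 132 132 133 136]
```

View pics/w4full.png

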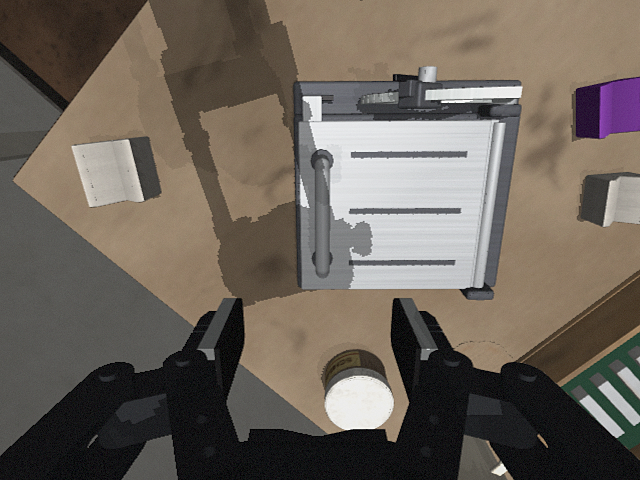

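The pointer tip triangulates to r = 0.138 m at an angle of 0.675 rad, which matches the given 137 mm radius. The wrist view shows the bar running from (321,162) to (323,265), mid-point (322,214), and the small V-block standing on the bench at (615,200). I'm going down to the handle.

send_rows(
  increments=[
    {"gripper": -0.4, "linear": [0, 0, -0.03], "delta_rot": [0, 0, 0]},
    {"gripper": -0.4, "linear": [0, 0, -0.07], "delta_rot": [0, 0, 0]},
    {"gripper": -0.4, "linear": [0, 0, -0.11], "delta_rot": [0, 0, 0]},
    {"gripper": -0.4, "linear": [0, 0, -0.12], "delta_rot": [0, 0, 0]},
    {"gripper": -0.4, "linear": [0, 0, -0.12], "delta_rot": [0, 0, 0]},
    {"gripper": -0.4, "linear": [0, 0, -0.12], "delta_rot": [0, 0, 0]},
  ],
)

```text
clock: 8.6
position: [0.5286, 0.046, 0.1116]
ee_rot: [0.001, 0.128, 0.992, 0.0]
contact_force: [1.0, -1.0, 1.7]
width: 0.0599
gripper_force: 0.0
```

```bash
python3 - <<'E'
from rig import get_state
import pickle
from h import *
s,im,sd=pickle.load(open("w4.pkl","rb")); c=cam(im,s); print("bar",plane(c,(321.8,213),.074))
s=get_state(); print(s["position"],s["ee_rot"])
E
```

```text
bar [0.52283846 0.04492199 0.074     ]
[0.52860246 0.04600072 0.11156693] [1.25455607e-03 1.28048528e-01 9.91767081e-01 2.39805546e-04]
```

send_rows(
  increments=[
    {"gripper": -0.4, "linear": [-0.004, -0.001, -0.025], "delta_rot": [0, 0, 0]},
    {"gripper": -0.4, "linear": [-0.004, -0.001, -0.045], "delta_rot": [0, 0, 0]},
    {"gripper": -0.4, "linear": [-0.004, -0.001, -0.057], "delta_rot": [0, 0, 0]},
    {"gripper": -0.4, "linear": [-0.004, -0.001, -0.057], "delta_rot": [0, 0, 0]},
    {"gripper": 1, "linear": [-0.004, -0.001, -0.057], "delta_rot": [0, 0, 0]},
    {"gripper": 1, "linear": [-0.004, -0.001, -0.057], "delta_rot": [0, 0, 0]},
    {"gripper": 1, "linear": [-0.004, -0.001, -0.057], "delta_rot": [0, 0, 0]},
    {"gripper": 1, "linear": [-0.004, -0.001, -0.057], "delta_rot": [0, 0, 0]},
  ],
  newtons=60,
)

```text
clock: 9.4
position: [0.5239, 0.0446, 0.0544]
ee_rot: [0.001, 0.129, 0.992, 0.0]
contact_force: [0.2, 1.6, 4.6]
width: 0.0101
gripper_force: 58.4
```

send_rows(
  increments=[
    {"gripper": 1, "linear": [0, 0, 0], "delta_rot": [0, 0, 0]},
    {"gripper": 1, "linear": [0, 0, 0], "delta_rot": [0, 0, 0]},
    {"gripper": 1, "linear": [0, 0, 0], "delta_rot": [0, 0, 0]},
    {"gripper": 1, "linear": [0, 0, 0], "delta_rot": [0, 0, 0]},
  ],
)

```text
clock: 9.8
position: [0.5239, 0.0446, 0.0544]
ee_rot: [0.001, 0.129, 0.992, 0.0]
contact_force: [-0.3, 0.7, 5.9]
width: 0.0098
gripper_force: 58.5
```

```bash
cat > arc.py <<'E'
import sys
from rig import get_state
from h import *
yaw=-.257; X=np.array([np.cos(yaw),np.sin(yaw),0]);Y=np.array([-np.sin(yaw),np.cos(yaw),0])
T0=np.array([.5239,.0446,.0549]); H=np.array([*(T0+.15*Y)[:2],.032])
def pose(th): return H+R.from_rotvec(-th*X).apply(T0-H)
s=get_state(); q=s["ee_rot"]; print(s["clock"],s["qpos"].round(2),s["position"],s["contact_force"].round(1))
# tool tilt about -X since flat; plate angle from grasp point position
Rm=R.from_quat(np.r_[q[1:],q[0]]); G=s["position"]-.019*Rm.as_matrix()[:,2]-H
print("tilt",np.arctan2(-Rm.as_matrix()[:,2]@Y,-Rm.as_matrix()[2,2]).round(3),"plate",(np.arctan2(G[2],-G@Y)-np.arctan2(.042,.15)).round(3),"r",np.hypot(G[2],G@Y).round(4))
a,b,n=map(float,sys.argv[1:4])
for th in np.linspace(a,b,int(n)+1)[1:]: print(th.round(3),(pose(th)-pose(a)).round(4),(-(th-a)*X).round(3))
E
python3 arc.py 0 .36 6; python3 arc.py .36 .66 6
```

```text
9.8 [-0.05  0.37  1.87  0.    0.91 -1.36] [0.52390209 0.04455816 0.05437714] [-0.3  0.7  5.9]
tilt -0.001 plate -0.004 r 0.1557
0.06 [0.0004 0.0016 0.009 ] [-0.058  0.015 -0.   ]
0.12 [0.001  0.0037 0.0178] [-0.116  0.031 -0.   ]
0.18 [0.0017 0.0063 0.0265] [-0.174  0.046 -0.   ]
0.24 [0.0025 0.0094 0.035 ] [-0.232  0.061 -0.   ]
0.3 [0.0034 0.013  0.0433] [-0.29   0.076 -0.   ]
0.36 [0.0045 0.0171 0.0514] [-0.348  0.092 -0.   ]
9.8 [-0.05  0.37  1.87  0.    0.91 -1.36] [0.52390209 0.04455816 0.05437714] [-0.3  0.7  5.9]
tilt -0.001 plate -0.004 r 0.1557
0.41 [0.001  0.0038 0.0065] [-0.048  0.013 -0.   ]
0.46 [0.0021 0.0078 0.0128] [-0.097  0.025 -0.   ]
0.51 [0.0032 0.0122 0.0189] [-0.145  0.038 -0.   ]
0.56 [0.0044 0.0168 0.0248] [-0.193  0.051 -0.   ]
0.61 [0.0057 0.0218 0.0304] [-0.242  0.064 -0.   ]
0.66 [0.0071 0.0269 0.0358] [-0.29   0.076 -0.   ]
```

send_rows(
  increments=[
    {"gripper": 1, "linear": [0.0004, 0.0016, 0.009], "delta_rot": [-0.058, 0.015, 0]},
    {"gripper": 1, "linear": [0.001, 0.0037, 0.0178], "delta_rot": [-0.116, 0.031, 0]},
    {"gripper": 1, "linear": [0.0017, 0.0063, 0.0265], "delta_rot": [-0.174, 0.046, 0]},
    {"gripper": 1, "linear": [0.0025, 0.0094, 0.035], "delta_rot": [-0.232, 0.061, 0]},
    {"gripper": 1, "linear": [0.0034, 0.013, 0.0433], "delta_rot": [-0.29, 0.076, 0]},
    {"gripper": 1, "linear": [0.0045, 0.0171, 0.0514], "delta_rot": [-0.348, 0.092, 0]},
    {"gripper": 1, "linear": [0.0045, 0.0171, 0.0514], "delta_rot": [-0.348, 0.092, 0]},
  ],
)

```text
clock: 10.5
position: [0.5282, 0.0611, 0.1053]
ee_rot: [-0.023, 0.125, 0.976, -0.18]
contact_force: [0.5, -4.7, 0.8]
width: 0.0098
gripper_force: 60.3
```

```bash
python3 arc.py .36 .66 6
```

```text
10.5 [ 0.2   0.42  1.69 -0.35  1.22 -0.96] [0.52819811 0.06109764 0.10529655] [ 0.5 -4.7  0.8]
tilt 0.364 plate 0.352 r 0.1556
0.41 [0.001  0.0038 0.0065] [-0.048  0.013 -0.   ]
0.46 [0.0021 0.0078 0.0128] [-0.097  0.025 -0.   ]
0.51 [0.0032 0.0122 0.0189] [-0.145  0.038 -0.   ]
0.56 [0.0044 0.0168 0.0248] [-0.193  0.051 -0.   ]
0.61 [0.0057 0.0218 0.0304] [-0.242  0.064 -0.   ]
0.66 [0.0071 0.0269 0.0358] [-0.29   0.076 -0.   ]
```

send_rows(
  increments=[
    {"gripper": 1, "linear": [0.001, 0.0038, 0.0065], "delta_rot": [-0.048, 0.013, 0]},
    {"gripper": 1, "linear": [0.0021, 0.0078, 0.0128], "delta_rot": [-0.097, 0.025, 0]},
    {"gripper": 1, "linear": [0.0032, 0.0122, 0.0189], "delta_rot": [-0.145, 0.038, 0]},
    {"gripper": 1, "linear": [0.0044, 0.0168, 0.0248], "delta_rot": [-0.193, 0.051, 0]},
    {"gripper": 1, "linear": [0.0057, 0.0218, 0.0304], "delta_rot": [-0.242, 0.064, 0]},
    {"gripper": 1, "linear": [0.0075, 0.0285, 0.0374], "delta_rot": [-0.305, 0.08, 0]},
    {"gripper": 1, "linear": [0.0075, 0.0285, 0.0374], "delta_rot": [-0.305, 0.08, 0]},
    {"gripper": 1, "linear": [0.0075, 0.0285, 0.0374], "delta_rot": [-0.305, 0.08, 0]},
  ],
)

```text
clock: 11.3
position: [0.5355, 0.0888, 0.1425]
ee_rot: [-0.042, 0.121, 0.935, -0.33]
contact_force: [1.0, -4.6, 2.3]
width: 0.0102
gripper_force: 61.1
```

```bash
python3 arc.py .675 .69 1; python3 - <<'E'
from rig import get_state, optics
import pickle,cv2
from h import *
s=get_state(); im=optics.get_image("wrist"); sd=optics.get_image("side"); pickle.dump((s,im,sd),open("w5.pkl","wb"))
c=cam(im,s); cs=cam(sd); u,v=proj(c,(.4401,.1116,.1184)).astype(int); print("ptr in wrist",u,v, "block in side",proj(cs,(.598,.312,.016)))
a=cv2.resize(im["pixels"],(400,300)); b=cv2.resize(sd["pixels"][170:320,200:400],(400,300),interpolation=cv2.INTER_CUBIC)
e=cv2.resize(sd["pixels"][185:240,335:390],(300,300),interpolation=cv2.INTER_CUBIC)
v0,u0=max(v-60,0),max(u-60,0); f=im["pixels"][v0:v0+110,u0:u0+110]; print(u0,v0,f.shape)
f=cv2.resize(f,(300,300),interpolation=cv2.INTER_CUBIC) if f.size else e*0
cv2.imwrite("pics/w5.png",np.vstack([np.hstack([a,b]),np.hstack([e,f,np.zeros((300,200,3),np.uint8)])]))
E
```

```text
11.3 [ 0.38  0.54  1.52 -0.53  1.53 -0.79] [0.53548382 0.08880952 0.14246365] [ 1.  -4.6  2.3]
tilt 0.677 plate 0.662 r 0.1557
0.69 [0.0004 0.0016 0.0015] [-0.015  0.004 -0.   ]
ptr in wrist 350 61 block in side [237.24165614 293.2815231 ]
290 1 (110, 110, 3)
```

View pics/w5.png

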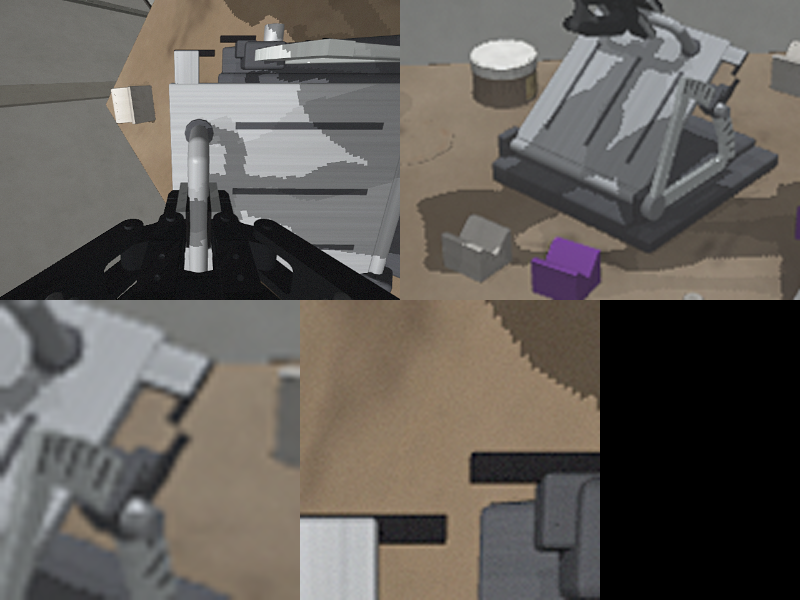

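The plate is up and held, and the small V-block stands on the bench at side crop (478,245). The index line's tip is at wrist crop (447,530) and the pointer's tip at (470,467), and they nearly meet. I'll check the angle by triangulating both.

```bash
python3 - <<'E'
import pickle
from h import *
from rig import get_state
s,im,sd=pickle.load(open("w5.pkl","rb")); c=cam(im,s); cs=cam(sd)
yaw=-.257; X=np.array([np.cos(yaw),np.sin(yaw),0]);Y=np.array([-np.sin(yaw),np.cos(yaw),0]); H=np.array([.562,.1897,.032])
w=lambda u,v:(290+(u-300)*.3667,1+(v-300)*.3667); sp=lambda u,v:(335+u*.1833,185+(v-300)*.1833)
for n,a,b in(("index",(447,530),(178,420)),("pointer",(470,467),(183,437))):
    P,e=tri(c,w(*a),cs,sp(*b)); q=P-H; print(n,P.round(4),"gap",e.round(4),"fx",(q@X).round(4),"r",np.hypot(q@Y,q[2]).round(4),"ang",np.arctan2(q[2],-q@Y).round(3))
print("qd",get_state()["qd"].round(3))
E
python3 arc.py .66 .675 1
```

```text
index [0.4463 0.1054 0.1187] gap 0.0036 fx -0.0905 r 0.1408 ang 0.663
pointer [0.4404 0.1119 0.1176] gap 0.0001 fx -0.0978 r 0.1364 ang 0.679
qd [-0.003 -0.004 -0.     0.006 -0.003  0.001]
11.4 [ 0.38  0.54  1.52 -0.53  1.53 -0.79] [0.53547234 0.08876437 0.14237951] [ 2.4 -5.8  1.5]
tilt 0.676 plate 0.662 r 0.1556
0.675 [0.0004 0.0016 0.0016] [-0.015  0.004 -0.   ]
```

The index is at 0.663 and the pointer at 0.679, so the error is 0.016 rad and already within tolerance. I'll add a small nudge and a settle.

send_rows(
  increments=[
    {"gripper": 1, "linear": [0.0003, 0.0011, 0.0011], "delta_rot": [-0.01, 0.003, 0]},
    {"gripper": 1, "linear": [0.0003, 0.0011, 0.0011], "delta_rot": [-0.01, 0.003, 0]},
    {"gripper": 1, "linear": [0.0003, 0.0011, 0.0011], "delta_rot": [-0.01, 0.003, 0]},
    {"gripper": 1, "linear": [0.0003, 0.0011, 0.0011], "delta_rot": [-0.01, 0.003, 0]},
    {"gripper": 1, "linear": [0.0003, 0.0011, 0.0011], "delta_rot": [-0.01, 0.003, 0]},
    {"gripper": 1, "linear": [0.0003, 0.0011, 0.0011], "delta_rot": [-0.01, 0.003, 0]},
    {"gripper": 1, "linear": [0.0003, 0.0011, 0.0011], "delta_rot": [-0.01, 0.003, 0]},
    {"gripper": 1, "linear": [0.0003, 0.0011, 0.0011], "delta_rot": [-0.01, 0.003, 0]},
  ],
)

```text
clock: 12.2
position: [0.5358, 0.0901, 0.1436]
ee_rot: [-0.043, 0.121, 0.934, -0.334]
contact_force: [1.2, -3.9, 2.5]
width: 0.01
gripper_force: 61.0
```

```bash
python3 arc.py .66 .675 1; python3 -c "
from rig import get_state, sign_off
s=get_state(); print(s['gripper_force'],s['width'],s['qd'].round(3))
print(sign_off())"
```

```text
12.2 [ 0.38  0.54  1.52 -0.53  1.54 -0.79] [0.53581449 0.0901262  0.1436162 ] [ 1.2 -3.9  2.5]
tilt 0.686 plate 0.674 r 0.1556
0.675 [0.0004 0.0016 0.0016] [-0.015  0.004 -0.   ]
61.0036039352417 0.010004135996309782 [ 0.     0.002  0.     0.    -0.     0.   ]
the job is handed in; nothing more can be done
None
```

The job is handed in at 12.2 s: the small V-block stands on the bench clear of the fixture, and the plate is held still by its handle at about 0.674 rad, against my reading of 0.675–0.679 for the pointer; hand-in returned no verdict.

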